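# Power the pressure tester and hold its lid open

### The arm

A 6-joint arm with a two-finger parallel gripper is mounted at the origin on a cart in front of the work surface, level with it; the furniture and walls round the work are solid. World frame = base frame: x ahead of the robot, y to its left, z up, the work surface at z = 0. Lengths are in m, angles in rad, forces in N, time in s.
With the tool pointing down it reaches from about 0.375 to 0.975 m from the base axis. Payload 3.8 kg.
Tool frame: the origin (TCP) lies midway between the tips of the shut fingers; the grasp point (between the pads) lies 19 mm behind it; x points along the fingers, y is the direction in which the jaws open and shut, and the axes are right-handed (so a half turn about x gives the same grasp; the last joint's range is limited). The gripper opens to 88 mm and grips with 3 to 60 N. Pads are 18 mm wide; open, the fingers measure 123 mm over their backs; the gripper's body (75 mm by 187 mm) begins 45 mm behind the grasp point.
Start: joints at [-1.335, 0.264, 1.604, -0, 1.274, -0.037], TCP at [0.182, -0.65, 0.239] pointing down, gripper open.
Joint ranges: [-2.63, 2.63], [-0.94, 2.18], [0.31, 2.57], [-1.31, 4.45], [0, 2.66], [-2.55, 2.55]. Speed limits (rad/s): [2.57, 2.57, 3.14, 3.14, 3.14, 3.14].

### API

Orientations are given as a rotation vector (axis times angle).
In Python, from cell import manip, inverse_kinematics, cams, order gives the robot as it stands. Calls block until the motion is done:
- manip.move_pose(position, orientation): joint-space move of the TCP to a pose.
- manip.move_linear(position, rate=0.15, rot=None): straight line of the TCP; rot=None keeps the orientation; rate is the mean speed in m/s.
- manip.set_joints(angles): joint-space move.
- manip.set_gripper(opening, force=None): finger opening in m; force is the grip in N (None keeps the last); returns when the fingers have stopped.
- manip.dwell(seconds).
- inverse_kinematics(position, orientation): joint angles nearest the present ones, or None.
- manip.state(): the state.
- cams.capture(name): name is "scene" or "top" or "wrist"; returns a dict with "image" (420x560x3 uint8, blue, green, red), "z_map" (420x560 float32, m along the optical axis (not along the pixel's ray), 0 where there is no reading), "intrinsics" (3x3 intrinsics, pixels), "k1" (the pictures are not rectified: a ray, as slopes to the right and down, at radius r is drawn at 1 + k1 r^2 times it, then the intrinsics apply), "position" and "orientation" of the camera in the world; the wrist camera has in their place "T_tool_cam" (4x4, takes a point from camera to tool coordinates, whose origin is the TCP and whose axes are the tool frame's). Camera axes: x right, y down, z forward; pixel columns grow to the right and rows downward; lengths in m; the calibration is good to about 2 mm. A picture is of the moment at which its call begins: read the wrist's pose just before it.
A pose or a line that the arm cannot do raises manip.IKError and nothing moves.
- order.close_job(): hands the job in, once; it reports no verdict.
The state is a dict: "clock": time; "joint_pos": joint angles; "joint_velocities": joint speeds; "tau": joint torques, N m; "tool_pos": TCP position; "tcp_rot": TCP orientation; "contact_force": force on the tool from outside, world axes, zero at the start; "moment": the same for the moment, N m; "gripper_width": finger opening in m.
Only numpy, scipy, OpenCV 4.12 (cv2) and the standard library are available. Lean on these libraries where they do the work, as an engineer would, in place of code of your own. Each camera call takes 0.05 s, during which the arm holds its last target.

### The job

Slide the battery pack onto the shoe beside the pressure tester's gauge case until the detent holds it fully home. Then raise the gauge case's lid by its bow handle to 60 degrees and keep holding it there so that the gauges can be read: the lid has no stay and would fall shut, so finish while still holding it. Leave everything else on the bench where it is.

Things in the scene. Friction and masses are not known exactly. Their poses are not given: they have to be found in the camera images.
- tester: pipe pressure tester, fixed: a grey gauge case (140 mm deep along x, 220 mm wide along y, 83 mm high with its lid), and 33 mm beside it on its -y side a battery shoe, on one base plate. Origin: under the centre of the gauge case, on the bench. z is up; x points away from the robot, towards the lid's hinge, turned by up to 0.2 rad.
- shoe_seat (a point): point on the shoe's floor, 24 mm above the bench, where the centre of the battery's underside is when fully home; axes as the tester's. The battery slides on along +x. Around it, from 42 mm before to 37 mm behind (end stop), the floor is a channel 67 mm wide; lips 12.5 to 17 mm above the floor reach in from its walls over the battery's flange, 54 mm free between them.
- shoe_landing (a point): point 104 mm before the seat (-x) on the same flat floor, axes as the tester's: open part of the floor, 83 mm wide, 38 mm to either side along x, without walls, of slippery plastic, where the battery can be set down before the channel. Between it and the channel, 12.5 mm high flared walls (86 mm apart at first, then narrowing to 67 mm) lead in.
- shoe_detent (a joint): how far the sprung steel ball in the shoe's floor is pressed down, in m: 0 when it is out (2.5 mm above the floor), 0.0025 flush. It lies at the seat point and snaps into the groove under the battery. Pressing it flush takes about 5 N, sliding the battery over it some 3 to 6 N.
- battery: loose black battery pack, 0.25 to 0.5 kg, 70 mm tall, standing upright; same both ways round. Origin: centre of its underside; z up, x the sliding direction. Bottom flange 70 mm (x) by 64 mm (y) by 10 mm high, with a groove 14 mm wide, 4 mm deep along y under its middle; above it the body, 62 mm (x) by 46 mm (y), from 10 to 70 mm height, to be grasped across y.
- lid (a joint): opening angle of the gauge case's lid in rad: 0 shut, 1.047 at 60 degrees, stop at 1.4. No stay and no latch: it falls shut from any angle. The lid weighs 0.25 to 0.5 kg and turns about a level hinge along the tester's y at the far edge of the case.
- lid_hinge (a point): the middle of the lid's hinge line, 79 mm above the bench, 70 mm along x from the tester's origin; axes as the tester's.
- lid_bar (a point): middle of the bar of the lid's bow handle: round steel, 10 mm diameter, 88 mm long, parallel to the hinge and 200 mm from it, in the lid's plane. It moves with the lid; 79 mm above the bench when shut, nothing under it. Gap to the lid 48 mm, the bow's legs 50 mm to either side. It can be pinched from above, one finger before and one behind it, and turns between them.
- tape_measure: pocket tape measure, 68x72x34 mm, bystander; origin: centre of its underside
- nipple_a: threaded steel pipe nipple lying flat, 27 mm across, 70 mm long, bystander; origin: centre of its underside
- spray_can: spray can, 65 mm across, 196 mm tall, bystander; origin: centre of its underside
- flux_tin: round tin, 77 mm across, 39 mm tall, bystander; origin: centre of its underside
Mind the look-alikes: they are no part of the job. Leave any pink or turquoise look-alike of the battery alone.

How it is judged:
By the outcome, as a careful person would: the job done as asked, in the order asked, and still so for the second after the job is handed in, while the arm keeps its last pose, push and grip.
It also fails if it takes over 58 s, if anything falls off the work surface, if the arm or the gripper's body presses on something with over 40 N, if the wrist force passes 120 N, or if a joint passes its speed limit or range.

## Working session

There is one attempt and no reset: what is moved stays moved. The work goes in short steps, each a Python script; the robot and the scene stay as the last script left them, time stands still between calls to the robot, and variables do not carry over. Pictures are saved under pics/ and viewed, and the job is handed in when it is done.

```bash
ls; mkdir -p pics; python3 - <<'E'
from cell import manip,cams
import cv2,numpy as np
for n in["scene","top","wrist"]:
    c=cams.capture(n); cv2.imwrite(f"pics/{n}0.png",c["image"]); np.savez(f"{n}0.npz",**c)
    print(n,c["intrinsics"].tolist(),c["k1"],c.get("position"),c.get("orientation"),c.get("T_tool_cam"))
s=manip.state();print(s)
E
```

```text
pics
scene [[437.0975554082935, 0.0, 281.29329119798075], [0.0, 437.0975554082935, 208.0830060822019], [0.0, 0.0, 1.0]] -0.05835774795693416 [-0.39415021  0.48578412  0.9241165 ] [-1.25982566  2.12550417 -1.05318282] None
top [[400.8344691776909, 0.0, 277.0181231369027], [0.0, 400.8344691776909, 209.6097062987536], [0.0, 0.0, 1.0]] -0.014566431773251993 [ 0.32788946 -0.03861512  1.52779045] [-2.15522292  2.10897486 -0.15289885] None
wrist [[319.01600392039563, 0.0, 280.69654202643926], [0.0, 319.01600392039563, 214.3559878415752], [0.0, 0.0, 1.0]] -0.052676169409216676 None None [[-6.28433029e-04 -3.00610526e-01  9.53746778e-01 -1.45876585e-01]
 [ 9.99999671e-01  3.00202111e-04  7.53529924e-04 -5.00896262e-04]
 [-5.12835823e-04  9.53746938e-01  3.00610239e-01 -7.79734468e-02]
 [ 0.00000000e+00  0.00000000e+00  0.00000000e+00  1.00000000e+00]]
{'clock': 0.15, 'joint_pos': array([-1.33486540e+00,  2.64567626e-01,  1.60506638e+00, -2.16082649e-05,
        1.27372232e+00, -3.69038307e-02]), 'joint_velocities': array([ 0.00012294, -0.001105  , -0.00226205, -0.00054826,  0.00038601,
        0.00049905]), 'tau': array([ 1.36278040e-04, -5.02847171e+01, -3.57469511e+01,  7.29053887e-02,
        2.49809859e-02, -9.91579554e-05]), 'tool_pos': array([ 0.18174434, -0.64948745,  0.23767916]), 'tcp_rot': array([ 2.07602455,  0.28684744, -2.07643483]), 'contact_force': array([ 0.14242042, -0.31651007, -0.86106671]), 'moment': array([ 0.01046508, -0.01275302,  0.01846216]), 'gripper_width': 0.08835771955316958}
```

View pics/scene0.png

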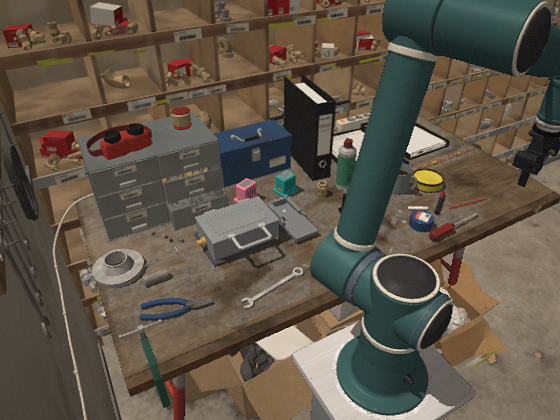

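View pics/top0.png

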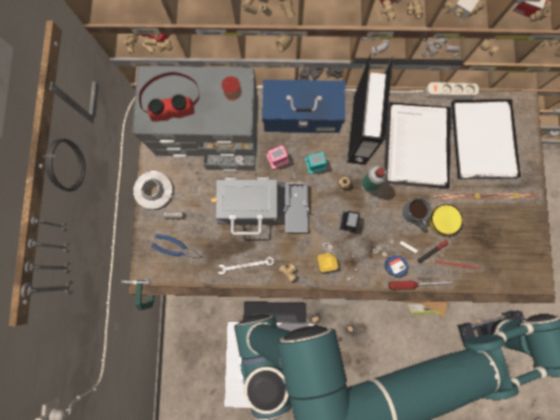

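View pics/wrist0.png

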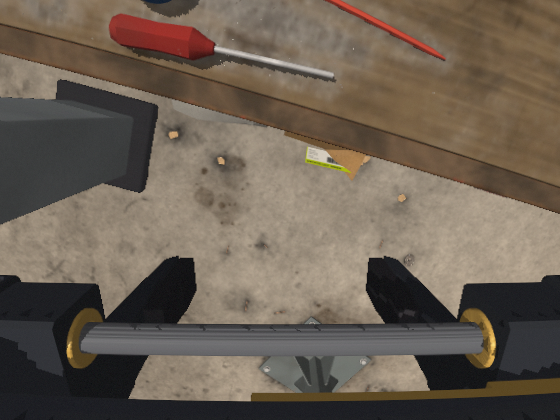

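Top view (up = +x, left = +y). Candidates for the battery:
- black block at (350,221)
- pink look-alike at (278,157)
- turquoise look-alike at (317,161)
- dark mug at (417,208)
- yellow block at (327,262)

I choose the black one at (350,221). The gauge case is at (247,200), its bow handle at (246,226) and the shoe at (296,207). I'll check close crops next.

```bash
cat > h.py <<'E'
import numpy as np,cv2
from scipy.spatial.transform import Rotation as R
def load(n): return dict(np.load(n,allow_pickle=True))
def rays(c,uv):
    K=c["intrinsics"];k=float(c["k1"])
    d=(np.atleast_2d(np.asarray(uv,float))-[K[0,2],K[1,2]])/[K[0,0],K[1,1]]
    u=d.copy()
    for _ in range(20): u=d/(1+k*(u**2).sum(1,keepdims=True))
    return np.c_[u,np.ones(len(u))]
def pose(c,tp=None,tr=None):
    if tp is None: return R.from_rotvec(c["orientation"]).as_matrix(),np.array(c["position"])
    T=np.eye(4);T[:3,:3]=R.from_rotvec(tr).as_matrix();T[:3,3]=tp;T=T@c["T_tool_cam"];return T[:3,:3],T[:3,3]
def onplane(c,uv,z,*t):
    A,p=pose(c,*t);d=rays(c,uv)@A.T;return p+d*((z-p[2])/d[:,2])[:,None]
def cloud(c,*t):
    A,p=pose(c,*t);v,u=np.mgrid[:420,:560];r=rays(c,np.c_[u.ravel(),v.ravel()])
    z=c["z_map"].ravel();P=(r*z[:,None])@A.T+p;P[z==0]=np.nan;return P.reshape(420,560,3)
def tb(x,y=None):pass
E
python3 - <<'E'
from h import *
c=load("top0.npz");im=c["image"]
cr=im[150:260,200:380];cv2.imwrite("pics/crop1.png",cv2.resize(cr,None,fx=4.4,fy=4.4,interpolation=cv2.INTER_CUBIC)[:600,:800])
P=cloud(c)
for uv in[(350,215),(345,225),(356,225),(247,195),(246,233),(296,218),(300,195),(330,230),(260,255)]:
    print(uv,P[uv[1],uv[0]].round(3))
E
```

```text
(350, 215) [ 0.546 -0.283  0.066]
(345, 225) [ 0.509 -0.265  0.064]
(356, 225) [ 0.509 -0.304  0.07 ]
(247, 195) [0.61  0.097 0.081]
(246, 233) [0.47  0.096 0.082]
(296, 218) [ 0.538 -0.086  0.017]
(300, 195) [ 0.626 -0.1    0.02 ]
(330, 230) [ 0.497 -0.218 -0.003]
(260, 255) [0.395 0.047 0.005]
```

View pics/crop1.png

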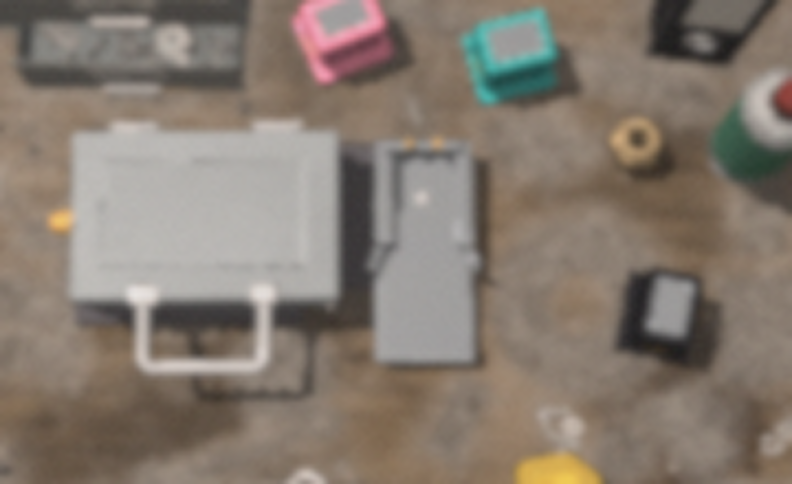

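The crop shows the chosen item as black, upright, with a flange and a grey top label. Next are close views with the wrist camera.

```bash
cat >> h.py <<'E'
def down(psi):
    # tool x down, y = jaw axis along world (-sin psi, cos psi), z = (cos,sin)
    c,s=np.cos(psi),np.sin(psi)
    return R.from_matrix(np.array([[0,-s,c],[0,c,s],[-1,0,0.]])).as_rotvec()
E
python3 - <<'E'
from h import *
from cell import manip,cams
def shot(n):
    s=manip.state();c=cams.capture("wrist");c["tp"]=s["tool_pos"];c["tr"]=s["tcp_rot"];np.savez(n+".npz",**c);cv2.imwrite(f"pics/{n}.png",c["image"])
manip.move_pose([0.46,-0.27,0.25],down(0));shot("w1")
manip.move_pose([0.42,-0.0,0.32],down(0));shot("w2")
s=manip.state();print(s["clock"],s["joint_pos"],s["contact_force"])
E
```

```text
3.175 [-6.10106608e-02 -2.77281668e-01  1.99528397e+00 -4.70415024e-04
  1.42425189e+00 -1.63053057e+00] [1.04511269 0.49961783 0.57379113]
```

View pics/w1.png

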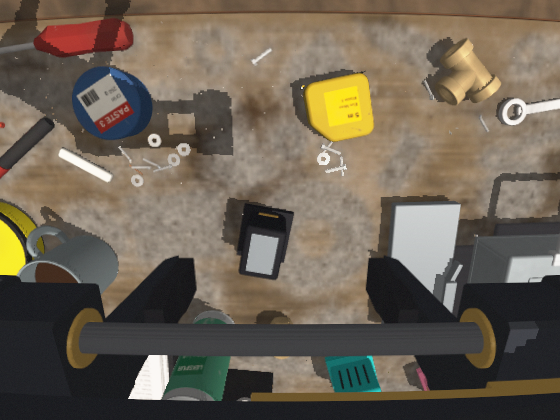

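View pics/w2.png

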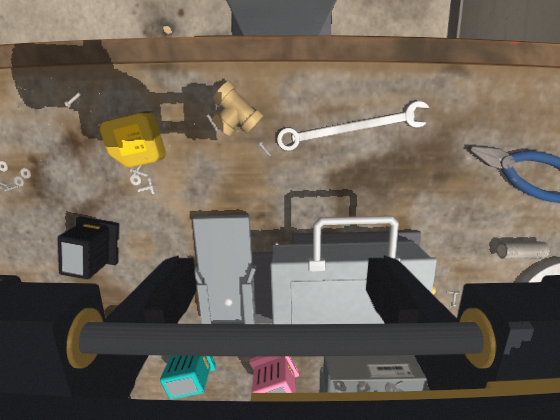

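w1 shows the battery at about (265,245): grey label (262,254), flange edge towards the top. w2 shows the shoe plate (222,260), its ball (229,302), the bow handle bar (356,222) and the case front edge at row ~265. Now I'll measure.

```bash
python3 - <<'E'
from h import *
c=load("w1.npz");c2=load("w2.npz")
t=(c["tp"],c["tr"]);t2=(c2["tp"],c2["tr"])
print(c2["tp"])
P=cloud(c,*t);
im=c["image"]
# battery points: depth, top slab
reg=np.zeros(P.shape[:2],bool);reg[195:290,225:305]=True
for lo,hi in[(.062,.078),(.006,.016)]:
    m=reg&(P[...,2]>lo)&(P[...,2]<hi);xy=P[m][:,:2]
    r=cv2.minAreaRect(xy.astype(np.float32)*1000);print("bat",lo,m.sum(),np.median(P[m][:,2]),r)
# label
m=(reg&(im.min(2)>110)).astype(np.uint8)
k=max(cv2.findContours(m,0,2)[0],key=cv2.contourArea)
q=cv2.boxPoints(cv2.minAreaRect(k));W=onplane(c,q,.07,*t)[:,:2];print("label rect",q.round(1).tolist(),cv2.minAreaRect(W.astype(np.float32)*1000))
P2=cloud(c2,*t2)
for nm,(a,b,cc,d),(lo,hi) in[("case",(225,420,255,450),(.073,.09)),("floor",(200,330,180,265),(.018,.030)),("bar",(205,235,300,410),(.07,.09))]:
    m=np.zeros((420,560),bool);m[a:b,cc:d]=True;m&=(P2[...,2]>lo)&(P2[...,2]<hi)
    print(nm,m.sum(),np.median(P2[m][:,2]).round(4),cv2.minAreaRect(P2[m][:,:2].astype(np.float32)*1000))
ct=load("top0.npz");PT=cloud(ct)
for nm,(a,b,cc,d),(lo,hi) in[("case",(175,240,205,285),(.073,.09)),("floor",(175,240,280,315),(.015,.032)),("bat",(205,240,335,365),(.06,.08))]:
    m=np.zeros((420,560),bool);m[a:b,cc:d]=True;m&=(PT[...,2]>lo)&(PT[...,2]<hi)
    print("top",nm,m.sum(),np.median(PT[m][:,2]).round(4),cv2.minAreaRect(PT[m][:,:2].astype(np.float32)*1000))
print("ball",onplane(c2,[(229,302)],.0265,*t2))
cr=c2["image"][180:330,180:450];cv2.imwrite("pics/w2c.png",cv2.resize(cr,None,fx=2.9,fy=2.9,interpolation=cv2.INTER_CUBIC))
cr=im[190:290,220:310];cv2.imwrite("pics/w1c.png",cv2.resize(cr,None,fx=5,fy=5,interpolation=cv2.INTER_CUBIC))
E
```

```text
[ 0.4201761  -0.00066138  0.31969214]
bat 0.062 2104 0.07026137231508955 ((530.8569946289062, -291.7640686035156), (46.08906173706055, 61.97096252441406), 79.04967498779297)
bat 0.006 688 0.009941675122526361 ((531.2821044921875, -292.03436279296875), (64.35506439208984, 70.46269989013672), 79.81088256835938)
label rect [[266.0, 195.0], [304.0, 195.0], [304.0, 289.0], [266.0, 289.0]] ((519.5516357421875, -265.20062255859375), (44.12710952758789, 112.27472686767578), 89.97376251220703)
case 8407 0.0837 ((611.4750366210938, 100.08300018310547), (276.7828369140625, 227.48538208007812), 4.053107738494873)
floor 4924 0.0241 ((576.4977416992188, -85.03138732910156), (180.76304626464844, 91.90348815917969), 2.022618055343628)
bar 787 0.083 ((477.73919677734375, 95.45849609375), (109.25853729248047, 24.36532974243164), 89.89319610595703)
top case 2479 0.0822 ((572.4314575195312, 100.51057434082031), (213.70863342285156, 221.64674377441406), 1.3271534442901611)
top floor 865 0.0227 ((576.5198974609375, -75.75386047363281), (180.31419372558594, 102.74248504638672), 1.4038466215133667)
top bat 210 0.0685 ((530.1004638671875, -287.1023254394531), (46.23667907714844, 62.64599609375), 78.87804412841797)
ball [[ 0.62696075 -0.08277348  0.0265    ]]
```

View pics/w2c.png

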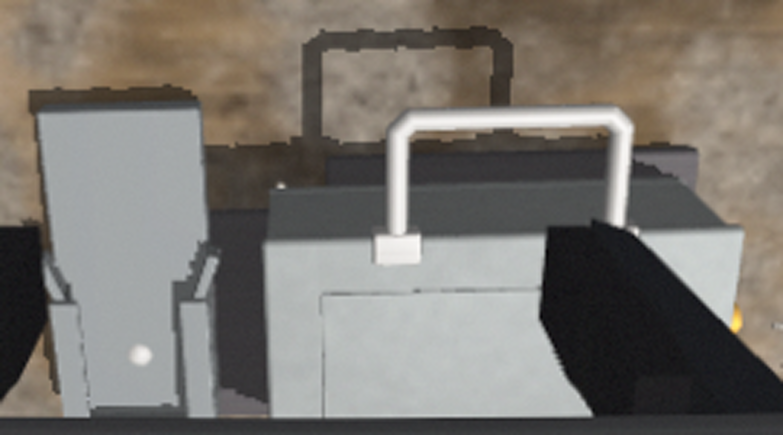

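View pics/w1c.png

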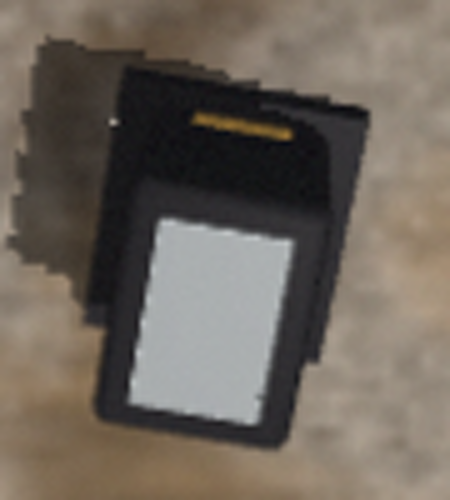

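The battery is measured well: (0.531,-0.292), yaw ≈ -11°, sizes 46x62 and 64x70 and height 70 mm all match. Now the tester's pose from its edges.

```bash
python3 - <<'E'
from h import *
c2=load("w2.npz");t2=(c2["tp"],c2["tr"]);P=cloud(c2,*t2)
ct=load("top0.npz");PT=cloud(ct)
def edges(P,box,zr,xs,nm):
    a,b,c,d=box;Q=P[a:b,c:d].reshape(-1,3);Q=Q[(Q[:,2]>zr[0])&(Q[:,2]<zr[1])]
    L=[]
    for x in xs:
        q=Q[abs(Q[:,0]-x)<.004]
        if len(q)>5:L.append((x,q[:,1].min(),q[:,1].max()))
    L=np.array(L);f=np.polyfit(L[:,0],L[:,1],1);g=np.polyfit(L[:,0],L[:,2],1);print(nm,"yaw deg",np.degrees(np.arctan([f[0],g[0]])),"y edges at mid",L[len(L)//2].round(4),"nearest x",Q[:,0].min())
edges(P,(200,290,180,265),(.019,.029),np.arange(.495,.555,.005),"floor w")
edges(PT,(175,245,280,315),(.016,.032),np.arange(.495,.555,.008),"floor t")
# bar: row direction
def bar(P,box,nm):
    a,b,c,d=box;Q=P[a:b,c:d].reshape(-1,3);Q=Q[(Q[:,2]>.068)&(Q[:,2]<.095)]
    L=[(y,np.median(q[:,0]),q[:,2].max()) for y in np.arange(.06,.135,.006) for q in [Q[(abs(Q[:,1]-y)<.003)&(Q[:,0]<.49)]] if len(q)>2]
    L=np.array(L);f=np.polyfit(L[:,0],L[:,1],1);print(nm,"yaw",np.degrees(np.arctan(-f[0])),"x@.1",np.polyval(f,.1),"z",np.median(L[:,2]),"ylegs",Q[:,1].min(),Q[:,1].max())
bar(P,(205,240,300,410),"bar w");bar(PT,(220,245,220,270),"bar t")
# ball by brightness
im=c2["image"];m=np.zeros((420,560),np.uint8);m[290:312,215:245]=(im[290:312,215:245].min(2)>205)
M=cv2.moments(m,True);uv=(M["m10"]/M["m00"],M["m01"]/M["m00"]);print("ball w",uv,onplane(c2,[uv],.0255,*t2).round(4))
it=ct["image"];s=it[185:205,285:303].min(2).astype(int);m=np.zeros((420,560),np.uint8);m[185:205,285:303]=s>s.max()-25
M=cv2.moments(m,True);uv=(M["m10"]/M["m00"],M["m01"]/M["m00"]);print("ball t",uv,onplane(ct,[uv],.0255).round(4))
# case top front & side edges
Q=P[225:300,255:450].reshape(-1,3);Q=Q[(Q[:,2]>.076)&(Q[:,2]<.09)&(Q[:,0]>.51)]
L=[(y,Q[abs(Q[:,1]-y)<.003][:,0].min()) for y in np.concatenate([np.arange(0,.045,.005)]) if (abs(Q[:,1]-y)<.003).sum()>3];L=np.array(L);f=np.polyfit(L[:,0],L[:,1],1);print("front yaw",np.degrees(np.arctan(-f[0])),L[0],L[-1], "miny",Q[:,1].min())
E
```

```text
floor w yaw deg [1.99055803 1.59086283] y edges at mid [ 0.525  -0.1279 -0.0478] nearest x 0.48536791571108506
floor t yaw deg [0.68502565 1.0731754 ] y edges at mid [ 0.527  -0.1281 -0.0482] nearest x 0.48613830736968694
bar w yaw 1.8615900520850064 x@.1 0.46989143974711617 z 0.08499073054799566 ylegs 0.040829008891720274 0.15007697139601817
bar t yaw 1.5216925645000827 x@.1 0.4697347198955856 z 0.08548992361685204 ylegs 0.041649934560893005 0.14938181848331863
ball w (228.6, 302.04) [[ 0.6277 -0.0836  0.0255]]
ball t (296.3157894736842, 195.73684210526315) [[ 0.6222 -0.0857  0.0255]]
front yaw 16.34866270128853 [0.        0.5299427] [0.04       0.51138637] miny -0.014941123548672301
```

The measurements agree:
- **Yaw:** ≈ +0.03 rad.
- **Seat:** (0.627,-0.0845), from both the ball and the floor edge + 142 mm.
- **Bar:** middle (0.470,0.0957). Origin → shoe offset 184 mm, which fits the given sizes.

Now I'll pick up the battery.

```bash
cat >> h.py <<'E'
YAW=0.030
SEAT=np.array([0.627,-0.0845])
U=np.array([np.cos(YAW),np.sin(YAW)]);V=np.array([-U[1],U[0]])
def st(manip,l=""):
    s=manip.state();print(l,round(s["clock"],2),s["tool_pos"].round(4),"F",s["contact_force"].round(1),"M",s["moment"].round(2),"w",round(s["gripper_width"],4));return s
E
python3 - <<'E'
from h import *
from cell import manip,cams
o=down(-0.187);b=[.531,-.292]
manip.move_pose(b+[.14],o);manip.move_linear(b+[.031],rate=.15);st(manip,"down")
manip.set_gripper(0.02,force=25);st(manip,"grip")
manip.move_linear(b+[.13],rate=.15);st(manip,"lift")
L=SEAT-.104*U
manip.move_pose([*L,.13],down(YAW));st(manip,"over")
manip.move_linear([*L,.060],rate=.12);st(manip,"low")
c=cams.capture("scene");cv2.imwrite("pics/s1.png",cv2.resize(c["image"][150:300,180:420],None,fx=3.3,fy=3.3,interpolation=cv2.INTER_CUBIC))
c=cams.capture("wrist");cv2.imwrite("pics/w3.png",c["image"])
c=cams.capture("top");np.savez("top1.npz",**c)
E
```

```text
down 5.4 [ 0.5319 -0.2923  0.0321] F [0.1 0.7 0. ] M [ 0.07 -0.15 -0.01] w 0.0884
grip 6.11 [ 0.531  -0.292   0.0311] F [-0.4  0.4  0.8] M [ 0.08 -0.07  0.03] w 0.0458
lift 6.92 [ 0.5301 -0.2914  0.1287] F [-0.2  0.3 -4. ] M [ 0.03 -0.22  0.01] w 0.0463
over 7.75 [ 0.5232 -0.0882  0.1297] F [ 0.3 -0.7 -3.3] M [-0.   -0.19 -0.03] w 0.046
low 8.48 [ 0.5236 -0.0882  0.0604] F [ 0.2 -0.1 -3.8] M [ 0.05 -0.15  0.01] w 0.0456
```

View pics/s1.png

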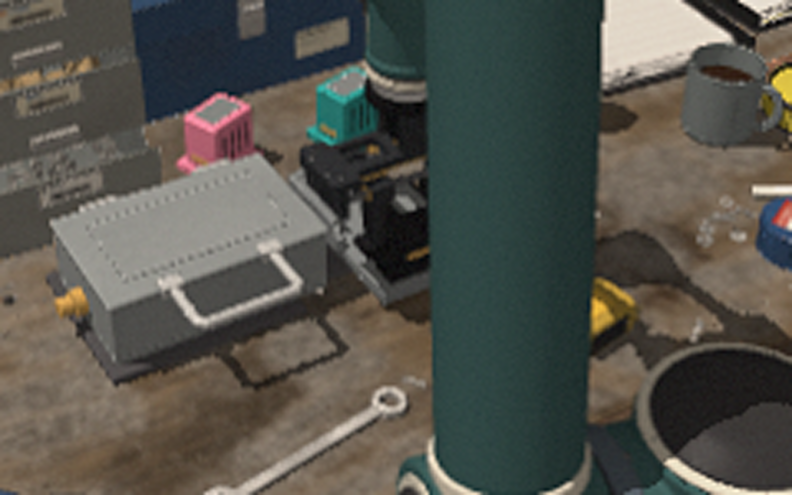

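View pics/w3.png

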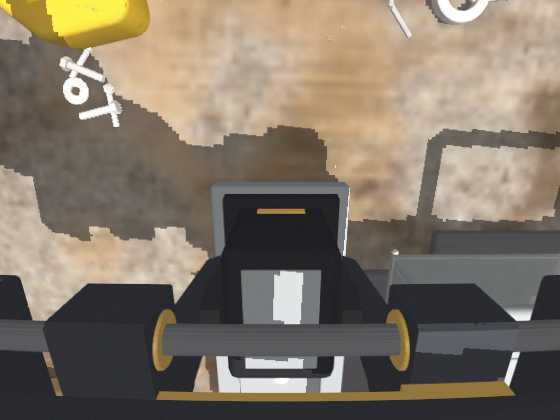

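w3 shows the battery held square over the landing: flange columns 222-338 centred between the floor edges at 212 and 348. I'll lower it and slide it in while watching the forces.

```bash
python3 - <<'E'
from h import *
from cell import manip,cams
L=SEAT-.104*U
z=.057
while z>.0515:
    manip.move_linear([*L,z],rate=.05);s=st(manip,"z%.4f"%z)
    if s["contact_force"][2]>0: break
    z-=.001
for d in np.r_[-.09:-.029:.01]:
    p=SEAT+d*U;manip.move_linear([*p,z],rate=.06);s=st(manip,"d%.3f"%d)
    f=s["contact_force"]
    if abs(f[:2]).max()>12 or f[2]>20: print("STOP");break
E
```

```text
z0.0570 8.88 [ 0.523  -0.0875  0.0571] F [ 0.3 -0.4 -3.2] M [ 0.1  -0.14  0.03] w 0.0457
z0.0560 9.13 [ 0.523  -0.0876  0.0559] F [ 0.2 -0.6 -3. ] M [ 0.02 -0.16 -0.03] w 0.0459
z0.0550 9.38 [ 0.5232 -0.0876  0.0551] F [ 1.2  0.5 -2.3] M [ 0.04 -0.17  0.01] w 0.0461
z0.0540 9.63 [ 0.5233 -0.0876  0.0551] F [-3.2  1.3  5.6] M [0.23 0.44 0.03] w 0.0459
d-0.090 10.02 [ 0.539  -0.0875  0.0551] F [ 3.3 -0.3  3.9] M [ 0.1  -0.41 -0.  ] w 0.0459
d-0.080 10.33 [ 0.5478 -0.0871  0.0551] F [ 0.5 -1.   7. ] M [ 0.17 -0.09 -0.01] w 0.0456
d-0.070 10.65 [ 0.5578 -0.0868  0.055 ] F [-0.2  0.2  6.1] M [ 0.13 -0.06  0.06] w 0.0457
d-0.060 10.97 [ 0.5678 -0.0865  0.0551] F [-0.4  0.7  6.7] M [ 0.16 -0.07 -0.04] w 0.0457
d-0.050 11.28 [ 0.5777 -0.0862  0.0551] F [-0.1 -0.3  6.7] M [ 0.17 -0.03 -0.03] w 0.0458
d-0.040 11.6 [ 0.5875 -0.0859  0.0551] F [-0.4  0.2  5.6] M [0.08 0.03 0.  ] w 0.046
d-0.030 11.92 [ 0.5978 -0.0856  0.0551] F [-1.1  0.   5.9] M [ 0.15 -0.13  0.02] w 0.046
```

```bash
python3 - <<'E'
from h import *
from cell import manip,cams
z=.0545
for d in [-.022,-.015,-.010,-.007,-.005,-.003,-.001,.0005,.002,.0035]:
    p=SEAT+d*U;manip.move_linear([*p,z],rate=.04);s=st(manip,"d%.4f"%d)
    print("   along",((s["tool_pos"][:2]-SEAT)@U).round(4))
    f=s["contact_force"]
    if abs(f[0])>14 or abs(f[1])>10 or f[2]>25: print("STOP");break
E
```

```text
d-0.0220 12.27 [ 0.6054 -0.0852  0.0551] F [-0.5  0.3  5.4] M [ 0.12 -0.09 -0.01] w 0.0457
   along -0.0216
d-0.0150 12.59 [ 0.6124 -0.085   0.0551] F [ 0. -0.  5.] M [ 0.13 -0.08  0.01] w 0.0457
   along -0.0146
d-0.0100 12.87 [ 0.6172 -0.0849  0.0551] F [-0.7  0.   5.6] M [0.08 0.01 0.02] w 0.046
   along -0.0099
d-0.0070 13.12 [ 0.6199 -0.0848  0.0551] F [-2.1  0.3  7.1] M [0.05 0.05 0.03] w 0.0455
   along -0.0071
d-0.0050 13.37 [ 0.6222 -0.0848  0.0551] F [0.1 0.3 5. ] M [ 0.06 -0.04 -0.  ] w 0.0454
   along -0.0048
d-0.0030 13.62 [ 0.6242 -0.0847  0.0551] F [-1.1  0.9  5.8] M [ 0.13  0.01 -0.04] w 0.046
   along -0.0028
d-0.0010 13.87 [ 0.6262 -0.0847  0.0551] F [-0.8  0.3  5.2] M [ 0.03 -0.03  0.05] w 0.0458
   along -0.0008
d0.0005 14.12 [ 0.6271 -0.0846  0.0551] F [-3.1  0.6  6.5] M [0.06 0.22 0.05] w 0.0457
   along 0.0
d0.0020 14.37 [ 0.6282 -0.0846  0.0551] F [-3.6 -0.6  7.9] M [0.03 0.36 0.01] w 0.0455
   along 0.0012
d0.0035 14.62 [ 0.6294 -0.0846  0.0551] F [-4.  -0.3  8.6] M [ 0.04  0.48 -0.02] w 0.046
   along 0.0024
```

```bash
python3 - <<'E'
from h import *
from cell import manip,cams
z=.0545
for d in [.0022,.001,0,-.001,-.002,-.003,-.004]:
    p=SEAT+d*U;manip.move_linear([*p,z],rate=.04);s=st(manip,"d%.4f"%d)
    print("   along",((s["tool_pos"][:2]-SEAT)@U).round(4))
    if s["contact_force"][0]>2.2: break
E
```

```text
d0.0022 14.87 [ 0.6293 -0.0846  0.0551] F [-1.6  0.5  7.1] M [ 0.1   0.03 -0.03] w 0.0457
   along 0.0023
d0.0010 15.12 [ 0.6288 -0.0846  0.0551] F [ 1.6 -0.6  4.9] M [ 0.09 -0.3  -0.03] w 0.0459
   along 0.0017
d0.0000 15.37 [ 0.6279 -0.0846  0.0551] F [1.9 0.4 4.8] M [ 0.07 -0.49 -0.07] w 0.046
   along 0.0009
d-0.0010 15.62 [ 0.6269 -0.0846  0.0551] F [ 3.6 -0.1  5.7] M [ 0.12 -0.61 -0.01] w 0.0457
   along -0.0001
```

The pack resists in both directions (about -4 N forward, +3.6 N back), so it seems captured. I'll go to neutral, release and measure.

```bash
python3 - <<'E'
from h import *
from cell import manip,cams
p=SEAT+.0015*U;manip.move_linear([*p,.0545],rate=.04);st(manip,"n")
manip.set_gripper(.07);st(manip,"rel")
manip.move_linear([*p,.16],rate=.2)
q=SEAT-.03*U
manip.move_pose([*(SEAT+.045*U),.27],down(YAW))
s=st(manip,"view");c=cams.capture("wrist");np.savez("w4.npz",tp=s["tool_pos"],tr=s["tcp_rot"],**c);cv2.imwrite("pics/w4.png",c["image"])
P=cloud(c,s["tool_pos"],s["tcp_rot"])
D=(P[...,:2]-SEAT);a=D@U;b=D@V
reg=(abs(b)<.06)&(abs(a)<.06)
for lo,hi in[(.088,.1),(.031,.0375),(.0385,.0445)]:
    m=reg&(P[...,2]>lo)&(P[...,2]<hi);print(lo,m.sum(),np.median(P[m][:,2]),"along",np.percentile(a[m],[1,50,99]).round(4),"across",np.percentile(b[m],[1,99]).round(4),cv2.minAreaRect((P[m][:,:2]*1000).astype(np.float32)))
m=(abs(b)<.06)&(a<-.1)&(a>-.16)&(P[...,2]>.019)&(P[...,2]<.029);print("floor near edge along",np.percentile(a[m],[1]) if m.any() else None,np.percentile(b[m],[1,99]) if m.any() else None)
E
```

```text
n 15.87 [ 0.6274 -0.0846  0.0551] F [-3.2 -0.2 10.7] M [0.06 0.19 0.03] w 0.0457
rel 16.4 [ 0.6281 -0.0844  0.054 ] F [ 0.1  0.1 -0.4] M [ 0.06 -0.18 -0.02] w 0.0697
view 17.62 [ 0.6717 -0.0831  0.2686] F [ 0.5 -0.2 -1.6] M [ 0.07 -0.17  0.08] w 0.0703
0.088 2867 0.09410446256227267 along [-0.0301 -0.0012  0.0312] across [-0.0226  0.0223] ((627.6640014648438, -84.55497741699219), (61.933773040771484, 46.006526947021484), 2.247263193130493)
0.031 454 0.03459941762424032 along [-0.0599 -0.034   0.0323] across [-0.0457  0.0444] ((616.4761352539062, -85.76597595214844), (98.84959411621094, 92.70166778564453), 1.7397990226745605)
0.0385 2058 0.040935663619568824 along [-0.0394  0.006   0.0481] across [-0.0426  0.0397] ((626.9515380859375, -85.89320373535156), (98.07270812988281, 83.36781311035156), 1.7480324506759644)
floor near edge along [-0.1401499] [-0.04128922  0.03962   ]
```

View pics/w4.png

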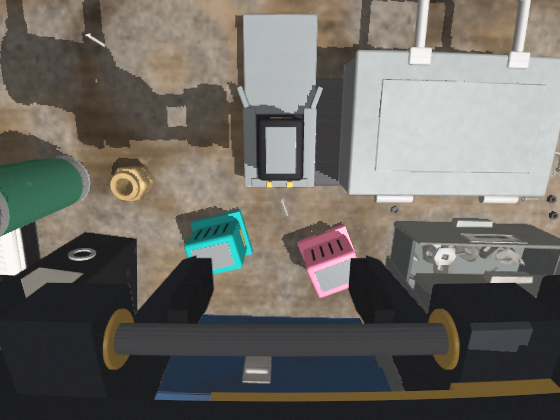

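```bash
python3 - <<'E'
from h import *
c=load("w4.npz");t=(c["tp"],c["tr"])
cv2.imwrite("pics/w4c.png",cv2.resize(c["image"][80:200,225:335],None,fx=5,fy=5,interpolation=cv2.INTER_CUBIC))
P=cloud(c,*t);im=c["image"]
for v in range(96,196):
    if v<190 and v>108 and v<176: continue
    print(v,[(int(im[v,u].mean()),((P[v,u,:2]-SEAT)@U*1000).round(1),(P[v,u,2]*1000).round(1)) for u in (252,280,309)])
# near edge of floor on plane .024 by gradient
g=im.astype(float).mean(2)
for u in(255,280,305): 
    col=np.diff(g[5:25,u]);v=5+np.argmax(abs(col))+.5;print(u,v,((onplane(c,[(u,v)],.024,*t)[0,:2]-SEAT)@U).round(4))
E
```

```text
96 [(180, np.float64(-54.2), np.float64(23.7)), (182, np.float64(-54.0), np.float64(25.4)), (97, np.float64(-54.2), np.float64(24.5))]
97 [(181, np.float64(-53.0), np.float64(24.1)), (182, np.float64(-53.0), np.float64(24.0)), (96, np.float64(-53.0), np.float64(24.5))]
98 [(180, np.float64(-51.8), np.float64(25.8)), (183, np.float64(-51.9), np.float64(24.2)), (96, np.float64(-52.0), np.float64(24.4))]
99 [(180, np.float64(-50.8), np.float64(25.1)), (183, np.float64(-50.8), np.float64(23.2)), (98, np.float64(-50.8), np.float64(24.4))]
100 [(180, np.float64(-49.7), np.float64(23.6)), (182, np.float64(-49.7), np.float64(23.1)), (99, np.float64(-49.8), np.float64(22.1))]
101 [(180, np.float64(-48.6), np.float64(24.2)), (182, np.float64(-48.5), np.float64(24.6)), (97, np.float64(-48.7), np.float64(22.6))]
102 [(182, np.float64(-47.5), np.float64(24.2)), (183, np.float64(-47.5), np.float64(24.3)), (98, np.float64(-47.5), np.float64(24.3))]
103 [(180, np.float64(-46.4), np.float64(23.7)), (182, np.float64(-46.4), np.float64(23.7)), (96, np.float64(-46.4), np.float64(24.6))]
104 [(182, np.fl
[... 2671 characters left out ...]
.float64(64.4), np.float64(-0.1)), (124, np.float64(64.5), np.float64(-0.7)), (148, np.float64(64.6), np.float64(-1.1))]
192 [(133, np.float64(65.6), np.float64(0.5)), (124, np.float64(66.0), np.float64(-1.0)), (147, np.float64(65.6), np.float64(0.4))]
193 [(133, np.float64(67.2), np.float64(-0.3)), (126, np.float64(67.1), np.float64(0.1)), (142, np.float64(66.9), np.float64(0.7))]
194 [(131, np.float64(68.8), np.float64(-1.0)), (123, np.float64(68.6), np.float64(-0.3)), (143, np.float64(68.5), np.float64(-0.3))]
195 [(132, np.float64(69.6), np.float64(1.0)), (126, np.float64(69.8), np.float64(0.1)), (138, np.float64(69.8), np.float64(0.1))]
255 14.5 -0.1394
280 13.5 -0.1403
305 14.5 -0.1394
```

View pics/w4c.png

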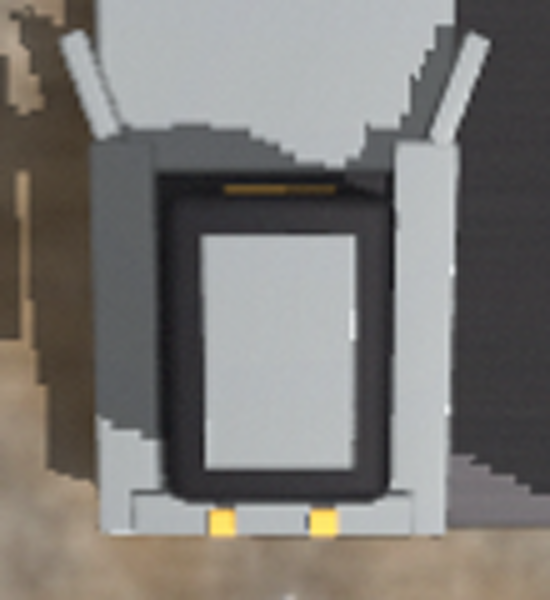

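In this view the shoe's end stop sits at about +38.8 mm and the near edge at about -139.7 mm in my frame. That puts the true seat about 1.5-2 mm further on, and the battery (lying flat, top z 94.1) is about 1.3 mm short of centre. I'll nudge it from behind with closed fingers, watching the force.

```bash
python3 - <<'E'
from h import *
from cell import manip,cams
p=lambda d,z:[*(SEAT+d*U),z]
manip.set_gripper(0.0,force=20)
manip.move_pose(p(-.06,.16),down(YAW))
manip.move_linear(p(-.06,.050),rate=.2)
manip.move_linear(p(-.045,.050),rate=.08);st(manip,"pre")
for d in np.arange(-.042,-.0325,.001):
    manip.move_linear(p(d,.050),rate=.03);s=st(manip,"d%.4f"%d);a=(s["tool_pos"][:2]-SEAT)@U
    print("   along",a.round(4))
    if s["contact_force"][0]<-9: break
E
```

```text
pre 20.44 [ 0.5837 -0.086   0.0514] F [-0.2 -0.6 -0.2] M [ 0.04 -0.13  0.01] w 0.0003
d-0.0420 20.69 [ 0.585  -0.0857  0.0501] F [0.1 0.5 0.4] M [ 0.08 -0.07 -0.02] w 0.0004
   along -0.042
d-0.0410 20.94 [ 0.5859 -0.0857  0.0499] F [-0.7  0.9  0.3] M [-0.   -0.14 -0.02] w 0.0007
   along -0.0411
d-0.0400 21.19 [ 0.5868 -0.0857  0.0499] F [-1.   0.1  0.4] M [ 0.05 -0.01  0.  ] w 0.0004
   along -0.0403
d-0.0390 21.44 [ 0.5878 -0.0856  0.0498] F [-1.9 -0.1  1. ] M [0.01 0.05 0.05] w 0.0006
   along -0.0392
d-0.0380 21.69 [ 0.5886 -0.0856  0.0499] F [-4.8 -0.1  1.7] M [ 0.02  0.36 -0.02] w 0.0003
   along -0.0384
d-0.0370 21.94 [ 0.5893 -0.0854  0.0499] F [-5.2  0.4  3.7] M [ 0.08  0.52 -0.06] w 0.0002
   along -0.0377
d-0.0360 22.19 [ 0.5893 -0.0854  0.05  ] F [-8.   0.6  6.3] M [ 0.05  0.9  -0.09] w 0.0004
   along -0.0377
d-0.0350 22.44 [ 0.5894 -0.0854  0.0501] F [-11.7  -0.2  10. ] M [-0.04  1.31 -0.11] w 0.0006
   along -0.0376
```

It moved about 1.5-2 mm and then hit the solid stop. I'll back off and re-measure.

```bash
python3 - <<'E'
from h import *
from cell import manip,cams
p=lambda d,z:[*(SEAT+d*U),z]
manip.move_linear(p(-.05,.050),rate=.1);st(manip,"back")
manip.move_linear(p(-.06,.16),rate=.3)
manip.move_pose(p(.045,.27),down(YAW))
s=st(manip,"view");c=cams.capture("wrist");np.savez("w5.npz",tp=s["tool_pos"],tr=s["tcp_rot"],**c)
cv2.imwrite("pics/w5c.png",cv2.resize(c["image"][80:200,225:335],None,fx=5,fy=5,interpolation=cv2.INTER_CUBIC))
for n in("w4","w5"):
    c=load(n+".npz");t=(c["tp"],c["tr"]);P=cloud(c,*t);D=(P[...,:2]-SEAT);a=D@U;b=D@V
    m=(abs(b)<.04)&(abs(a)<.06)&(P[...,2]>.088)&(P[...,2]<.1)
    r=cv2.minAreaRect((P[m][:,:2]*1000).astype(np.float32));print(n,r,"along",((np.array(r[0])/1000-SEAT)@U).round(4),"z",np.median(P[m][:,2]),"tilt",np.polyfit(a[m],P[m][:,2],1))
    g=c["image"].astype(float).mean(2)
    for u in(260,280,300):
        v=5+np.argmax(abs(np.diff(g[5:25,u])))+.5; w=182+np.argmax(abs(np.diff(g[182:192,u])))+.5
        print(" floor edge",((onplane(c,[(u,v)],.024,*t)[0,:2]-SEAT)@U).round(4),"shoe far edge z.044",((onplane(c,[(u,w)],.044,*t)[0,:2]-SEAT)@U).round(4))
E
```

```text
back 22.74 [ 0.5775 -0.0861  0.0502] F [0.1 0.1 0.4] M [ 0.05 -0.12  0.  ] w 0.0004
view 23.92 [ 0.6705 -0.0829  0.2669] F [-0.6 -0.1 -0.8] M [ 0.04 -0.17 -0.02] w 0.0004
w4 ((627.6640014648438, -84.55497741699219), (61.933773040771484, 46.006526947021484), 2.247263193130493) along 0.0007 z 0.09410446256227267 tilt [0.00574342 0.0939721 ]
 floor edge -0.1394 shoe far edge z.044 0.0486
 floor edge -0.1403 shoe far edge z.044 0.0486
 floor edge -0.1404 shoe far edge z.044 0.0485
w5 ((629.654052734375, -84.48641967773438), (62.044898986816406, 46.13618469238281), 0.7636097073554993) along 0.0027 z 0.0941474204978324 tilt [0.00776461 0.09400613]
 floor edge -0.1399 shoe far edge z.044 0.0428
 floor edge -0.1399 shoe far edge z.044 0.0488
 floor edge -0.1399 shoe far edge z.044 0.0428
```

View pics/w5c.png

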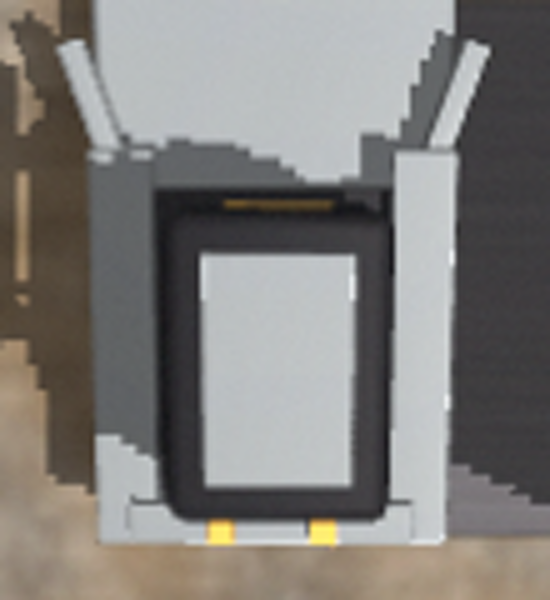

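The battery moved 2.0 mm further, now within about 1 mm of the seat by the shoe's edges in the same view, flat (top z 94.1 mm) and against the stop side. Now the lid: pinch the bar with the jaws along the tester's x.

```bash
cat >> h.py <<'E'
BAR=np.array([0.470,0.0957])
def arc(H,th,z0=.079,r=.2):
    q=H-r*np.cos(th)*U; return np.array([*q,z0+r*np.sin(th)])
E
python3 - <<'E'
from h import *
from cell import manip,cams,inverse_kinematics
H=BAR+.2*U
for sg in(1,-1):
    o=down(YAW+sg*np.pi/2)
    print(sg,[None if (j:=inverse_kinematics(arc(H,t)-[0,0,.016],o)) is None else np.round(j,2) for t in(0,.5,1.05)])
E
```

```text
1 [None, None, None]
-1 [array([0.15, 0.08, 2.17, 0.  , 0.89, 0.12]), array([0.14, 0.01, 2.05, 0.  , 1.09, 0.11]), array([0.13, 0.08, 1.82, 0.  , 1.24, 0.1 ])]
```

```bash
python3 - <<'E'
from h import *
from cell import manip,cams
o=down(YAW-np.pi/2)
manip.move_pose([*BAR,.22],o)
manip.set_gripper(.044,force=8)
s=st(manip,"above");c=cams.capture("wrist");np.savez("w6.npz",tp=s["tool_pos"],tr=s["tcp_rot"],**c);cv2.imwrite("pics/w6.png",c["image"])
P=cloud(c,s["tool_pos"],s["tcp_rot"]);D=P[...,:2]-BAR;a=D@U;b=D@V
m=(abs(b)<.04)&(abs(a)<.03)&(P[...,2]>.07)&(P[...,2]<.095)
print(m.sum(),[ (bb,np.percentile(a[m&(abs(b-bb)<.005)],[5,50,95]).round(4)) for bb in(-.03,-.015,0,.015,.03) if (m&(abs(b-bb)<.005)).any()])
m=(abs(b)<.09)&(abs(a)<.03)&(P[...,2]>.07)&(P[...,2]<.095);print(b[m].min(),b[m].max())
E
```

```text
above 26.38 [0.47   0.0957 0.22  ] F [0.6 0.1 0.2] M [-0.   -0.09 -0.02] w 0.0442
920 [(-0.03, array([-0.0035,  0.0013,  0.006 ])), (-0.015, array([-0.0035,  0.0012,  0.0059])), (0, array([-0.0034,  0.0012,  0.0058])), (0.015, array([-0.0034,  0.0012,  0.0057])), (0.03, array([-0.0033,  0.0011,  0.0056]))]
-0.05398164333647688 0.05423827057858647
```

View pics/w6.png

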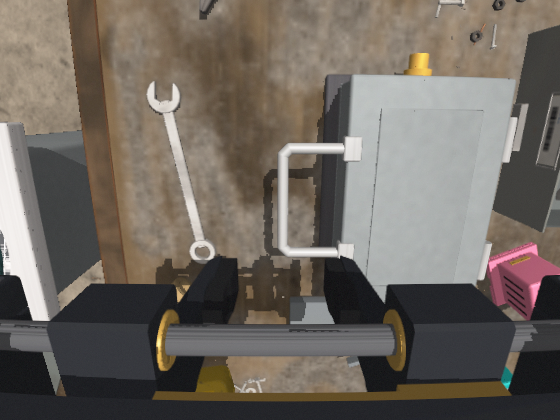

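w6 shows the bar at column 283, rows 150-250, between the open fingers. It is centred across and 1.2 mm further along x, with yaw matching. I'll correct that and pinch.

```bash
sed -i 's/^BAR=.*/BAR=np.array([0.4712,0.0957])/' h.py; python3 - <<'E'
from h import *
from cell import manip,cams
manip.move_linear([*BAR,.062],rate=.15);st(manip,"down")
manip.set_gripper(0.0,force=8);st(manip,"g8")
s=manip.state();manip.set_gripper(0.0,force=35);s=st(manip,"g35")
H=BAR+.2*U;off=np.array([0,0,-.017])
for th in np.radians([4,8]):
    manip.move_linear(arc(H,th)+off,rate=.06);st(manip,"th%.0f"%np.degrees(th))
E
```

```text
down 27.63 [0.4721 0.0958 0.0629] F [ 0.1 -0.   0.1] M [-0.02 -0.11  0.03] w 0.044
g8 28.24 [0.4715 0.0957 0.0622] F [-0.  -0.3 -0.4] M [-0.02 -0.21  0.06] w 0.0095
g35 28.46 [0.4716 0.0957 0.0622] F [0.8 0.4 1.5] M [-0.04 -0.27  0.04] w 0.0085
th4 28.84 [0.472  0.0958 0.0761] F [ 2.9  0.  -2.6] M [ 0.01 -0.42  0.01] w 0.0083
th8 29.23 [0.4734 0.0958 0.0897] F [ 4.1  0.  -3.1] M [-0.02 -0.57  0.04] w 0.0084
```

```bash
python3 - <<'E'
from h import *
from cell import manip,cams
H=BAR+.2*U;off=np.array([0,0,-.017])
for th in np.radians([13,18,23,28,33,38,43,48,53,57,60]):
    manip.move_linear(arc(H,th)+off,rate=.08);s=st(manip,"th%.0f"%np.degrees(th))
    if np.linalg.norm(s["contact_force"])>18: print("STOP");break
c=cams.capture("top");np.savez("top2.npz",**c);cv2.imwrite("pics/top2.png",c["image"])
c=cams.capture("scene");np.savez("scene2.npz",**c);cv2.imwrite("pics/scene2.png",c["image"])
E
```

```text
th13 29.59 [0.4767 0.0958 0.1067] F [ 4.2  0.2 -3.2] M [-0.05 -0.79  0.02] w 0.0083
th18 29.96 [0.4814 0.096  0.1233] F [ 5.9 -0.8 -4.3] M [-0.09 -0.84  0.01] w 0.0075
th23 30.32 [0.4875 0.0961 0.1393] F [ 7.1  0.  -5.3] M [-0.01 -1.15 -0.03] w 0.008
th28 30.69 [0.4948 0.0963 0.1546] F [ 8.2 -0.7 -7.1] M [-0.04 -1.05 -0.05] w 0.0082
th33 31.06 [0.5037 0.0965 0.1693] F [ 9.2 -0.2 -8.7] M [-0.08 -1.19 -0.02] w 0.0083
th38 31.43 [0.5136 0.0968 0.1829] F [ 9.1  0.2 -9. ] M [-0.09 -1.19  0.01] w 0.008
th43 31.79 [0.5246 0.097  0.1955] F [  8.8   0.7 -11.5] M [-0.03 -1.19 -0.02] w 0.0079
th48 32.16 [0.5366 0.0974 0.207 ] F [  8.   -1.1 -12.5] M [-0.06 -1.2  -0.04] w 0.0082
th53 32.52 [0.5495 0.0977 0.2174] F [  7.6  -0.1 -12.3] M [-0.08 -1.03  0.03] w 0.0079
th57 32.85 [0.5608 0.098  0.2252] F [  7.9  -0.6 -13.3] M [-0.15 -0.86 -0.  ] w 0.008
th60 33.13 [0.5699 0.0983 0.2307] F [  6.3  -0.4 -15.9] M [-0.09 -1.05 -0.01] w 0.0076
```

View pics/scene2.png

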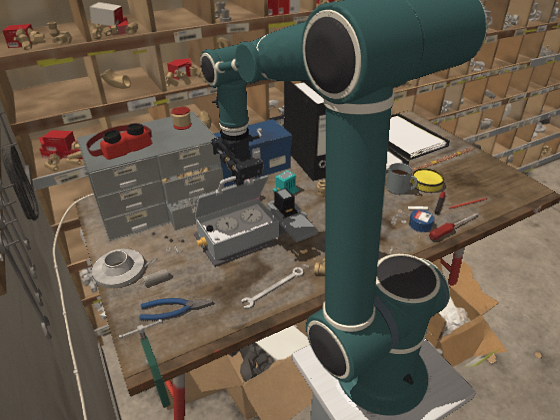

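View pics/top2.png

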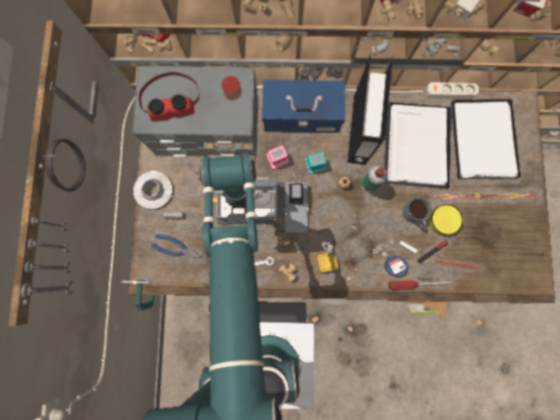

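The lid is up with the gauges visible. There is about 17 N radial pull towards the hinge, so my arc is slightly wide. I'll relax it by moving inward, then measure the lid angle from its plane.

```bash
cat > ang.py <<'E'
from h import *
def lid(c,*t):
    P=cloud(c,*t);H=np.array([.4712,.0957])+.2*U;D=P[...,:2]-H;a=D@U;b=D@V
    m=(abs(b)<.105)&(a>-.085)&(a<-.01)&(P[...,2]>.1)&(P[...,2]<.23)
    # band about expected plane
    res=[]
    th0=np.radians(60)
    d=(-a)*np.sin(th0)-(P[...,2]-.079)*np.cos(th0)
    m&=(abs(d)<.02)
    Q=np.c_[-a[m],P[m][:,2]-.079,b[m]]
    for _ in range(6):
        ctr=Q.mean(0);_,_,vt=np.linalg.svd(Q-ctr,full_matrices=False);n=vt[2];e=(Q-ctr)@n;Q=Q[abs(e)<max(.0015,1.5*e.std())]
    # angle in the a-z plane
    n=n*np.sign(n[1]);ang=np.degrees(np.arctan2(-n[0],n[1]));return ang,len(Q),n.round(3),np.round(ctr,3)
E
python3 - <<'E'
from ang import *
from cell import manip,cams
s=manip.state();p=s["tool_pos"]
H=BAR+.2*U;off=np.array([0,0,-.017]);th=np.radians(60)
rad=np.array([*(-np.cos(th)*U),np.sin(th)])
for k in(.001,.002,.003):
    manip.move_linear(arc(H,th)+off-k*rad,rate=.03);s=st(manip,"in %.3f"%k)
    if abs(s["contact_force"]@rad)<5:break
for n in("scene","top"):
    c=cams.capture(n);print(n,lid(c))
    np.savez(n+"3.npz",**c)
s=manip.state();c=cams.capture("wrist");np.savez("w7.npz",tp=s["tool_pos"],tr=s["tcp_rot"],**c);cv2.imwrite("pics/w7.png",c["image"]);print("wrist",lid(c,s["tool_pos"],s["tcp_rot"]))
c=load("scene3.npz");cv2.imwrite("pics/s3.png",cv2.resize(c["image"][120:280,170:340],None,fx=3.7,fy=3.7,interpolation=cv2.INTER_CUBIC))
E
```

```text
in 0.001 33.48 [0.5704 0.0983 0.231 ] F [  7.1  -1.3 -14.3] M [-0.22 -0.85  0.04] w 0.0077
in 0.002 33.73 [0.5714 0.0983 0.2315] F [  5.9  -1.5 -13.6] M [-0.3  -0.65  0.03] w 0.0077
in 0.003 33.98 [0.5723 0.0984 0.232 ] F [  3.9  -3.2 -11. ] M [-0.4  -0.37 -0.02] w 0.0078
scene (np.float64(60.423130819500074), 835, array([-0.87 ,  0.494, -0.007]), array([0.05 , 0.074, 0.005]))
top (np.float64(59.6982752224063), 177, array([-0.863,  0.505, -0.004]), array([ 0.042,  0.081, -0.064]))
wrist (np.float64(59.316433924774), 9857, array([-0.86 ,  0.51 ,  0.004]), array([0.045, 0.09 , 0.037]))
```

View pics/s3.png

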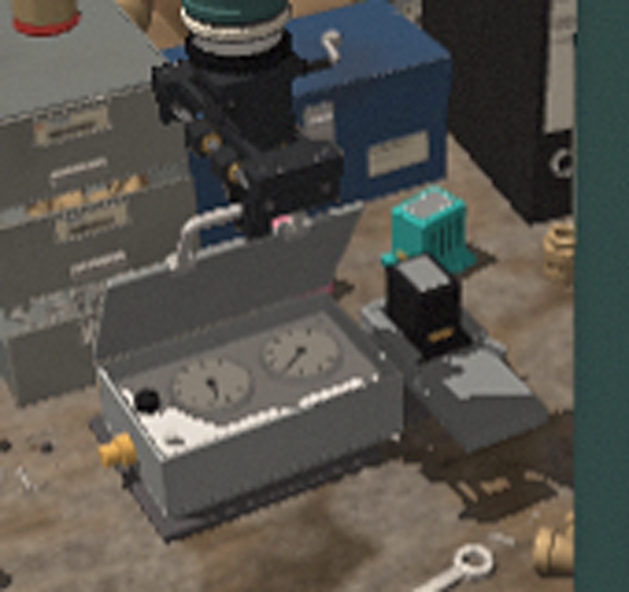

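View pics/w7.png

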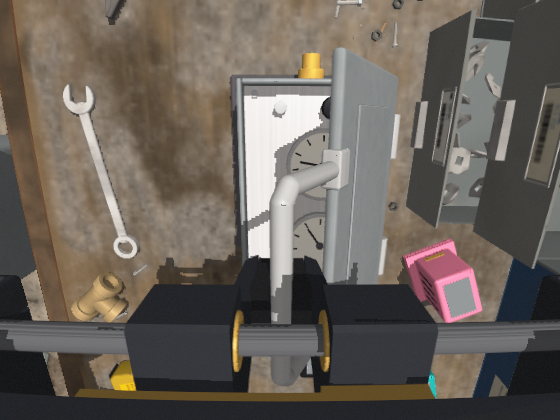

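The angle is 59.3-60.4° from three cameras. One more small relaxation, then a steadiness check.

```bash
python3 - <<'E'
from ang import *
from cell import manip,cams
H=BAR+.2*U;off=np.array([0,0,-.017]);th=np.radians(60.3)
rad=np.array([*(-np.cos(th)*U),np.sin(th)])
manip.move_linear(arc(H,th)+off-.0045*rad,rate=.03);st(manip,"in")
manip.dwell(1.);s=st(manip,"dw")
c=cams.capture("wrist");print("wrist",lid(c,s["tool_pos"],s["tcp_rot"]))
c=cams.capture("scene");print("scene",lid(c))
P=cloud(c);D=P[...,:2]-SEAT;m=(abs(D@V)<.04)&(abs(D@U)<.05)&(P[...,2]>.088)&(P[...,2]<.1);r=cv2.minAreaRect((P[m][:,:2]*1000).astype(np.float32));print("bat",m.sum(),r,np.median(P[m][:,2]))
c=cams.capture("top");print("top",lid(c));P=cloud(c);D=P[...,:2]-SEAT;m=(abs(D@V)<.04)&(abs(D@U)<.05)&(P[...,2]>.085)&(P[...,2]<.1);r=cv2.minAreaRect((P[m][:,:2]*1000).astype(np.float32));print("bat",m.sum(),r,np.median(P[m][:,2]))
E
```

```text
in 34.38 [0.5746 0.0985 0.2329] F [-0.5 -4.7 -3.4] M [-0.72  0.08  0.  ] w 0.0078
dw 35.38 [0.5744 0.0985 0.2328] F [-0.8 -5.8 -1.1] M [-0.83  0.19 -0.07] w 0.0074
wrist (np.float64(59.91735244615052), 9536, array([-0.865,  0.501,  0.004]), array([0.044, 0.091, 0.037]))
scene (np.float64(61.13729706868498), 875, array([-0.876,  0.483, -0.007]), array([0.049, 0.075, 0.004]))
bat 158 ((626.216796875, -82.11297607421875), (63.97218704223633, 44.625831604003906), 0.5912516117095947) 0.0915167561530959
top (np.float64(60.0062600028079), 182, array([-0.866,  0.5  , -0.003]), array([ 0.044,  0.086, -0.056]))
bat 201 ((627.0801391601562, -84.20799255371094), (61.045745849609375, 40.59320831298828), 1.0250959396362305) 0.09286046218947241
```

```bash
python3 - <<'E'
from h import *
from cell import manip,order
manip.dwell(.3);st(manip);order.close_job()
E
```

```text
35.83 [0.5744 0.0985 0.2329] F [-1.  -5.1 -0.5] M [-0.82  0.18 -0.07] w 0.0078
the job is handed in; nothing more can be done
```

I slid the black battery onto the shoe and nudged it from behind until it met the end stop. Then I raised the lid by its bow handle to about 60° and handed the job in at 35.8 s, still gripping the bar at 35 N.

**Battery:**
- It sits flat, top at 94 mm. By the shoe's edges in the same view it is about 1-2 mm from the seat point.
- After the slide it was about 1.3 mm short of that point, so I pushed it another 2.0 mm.
- The detent ball could not be seen. I infer it is engaged because the pack sits flat and, while still held, resisted both ways with about 3.5 N. I did not repeat the pull test after the final push.

**Lid:**
- The three cameras gave 59.9° (wrist), 60.0° (top) and 61.1° (scene), so they differ by about 1°.
- My lifting arc was slightly too wide and pulled on the hinge with about 17 N. I relaxed that before finishing. About 5 N sideways on the bar remained when I handed in.

I did not touch the look-alikes or the other bench items. I did not measure their positions again at the end.

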